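Press a glued phone screen and lay out the repair place

ROBOT

A 6-joint arm with a two-finger parallel gripper is mounted at the origin on the work surface. World frame = base frame: x ahead of the robot, y to its left, z up, the work surface at z = 0. Lengths are in m, angles in rad, forces in N, time in s.
With the tool pointing down it reaches from about 0.3 to 0.75 m from the base axis. Payload 8.5 kg.
Tool frame: the origin (TCP) lies at the very end of the fingers, on their centre line; the grasp point (between the pads) lies env.grip_point_offset behind it (env.grip_point_offset is the distance from the TCP to the grasp point, in m); x points along the fingers, y is the direction in which the jaws open and shut, and the axes are right-handed (so a half turn about x gives the same grasp; the last joint's range is limited). The gripper opens to 85 mm and grips with 20 to 120 N. Pads are 22 mm wide; open, the fingers measure 114 mm over their backs; the gripper's body (76 mm by 85 mm) begins 54 mm behind the grasp point. The pads swing forward as they close: fully open they stand 13 mm farther back than shut.
Start: joints at [-1.328, 0.381, 1.297, -0, 1.464, -0.215], TCP at [0.243, -0.493, 0.231] pointing down, gripper open.
Joint ranges: [-3.11, 3.11], [-0.89, 2.33], [0.22, 2.48], [-1.42, 4.56], [0.17, 2.85], [-2.88, 2.88]. Speed limits (rad/s): [2.39, 2.39, 3.14, 3.14, 3.14, 3.14].

INTERFACE

Orientations are given as [roll, pitch, yaw] about the fixed x, y, z axes, in that order (R = Rz(yaw) Ry(pitch) Rx(roll)).
In Python, from rig import env gives the robot as it stands. Calls block until the motion is done:
- env.move_to(position, orientation): joint-space move of the TCP to a pose.
- env.move_linear(position, rot=None, v=0.15, force_limit=None): straight line of the TCP; rot=None keeps the orientation; v is the mean speed in m/s. With force_limit (N) it stops when the force on the tool has changed by that much, and returns True; else False.
- env.set_joints(angles): joint-space move.
- env.command_gripper(opening, grasp_force=None): finger opening in m; grasp_force is the grip in N (None keeps the last); returns when the fingers have stopped.
- env.pause(seconds).
- env.ik(position, orientation): joint angles nearest the present ones, or None.
- env.get_obs(): the state.
- env.snapshot(name): name is "side" or "top" or "wrist"; returns a dict with "img" (400x640x3 uint8, red, green, blue), "range_z" (400x640 float32, m along the optical axis (not along the pixel's ray), 0 where there is no reading), "camera_matrix" (3x3 intrinsics, pixels), "R" (3x3) and "t" (3): a world point X has camera coordinates R X + t. Camera axes: x right, y down, z forward; pixel columns grow to the right and rows downward; lengths in m; the calibration is good to about 2 mm. A picture is of the moment at which its call begins.
A pose or a line that the arm cannot do raises env.Unreachable and nothing moves.
- env.job_done(): hands the job in, once; it reports no verdict.
Trained networks look in the newest picture that a camera, given by its name, has taken for a name from the list of things; names that differ only in an ending like _2 or _b are one class to them, and where a whole thing is asked for, a point or a joint stands for the part that bears it (a point fixed in the world has none). Each returns a list of dicts, best first, with "p" (0 to 1); they miss things now and then, are a little off and sometimes report something else, mostly with a low value. They report only what shows in the picture. A call takes as long as a camera call. They do not tell look-alikes from the thing itself.
- env.silhouettes(query, camera): "pixels" (400x640 bool, what is visible of it) and "rect" ([left, top, width, height] in pixels, round what is visible of it).
The state is a dict: "time": time; "joints": joint angles; "joint_velocities": joint speeds; "effort": joint torques, N m; "position": TCP position; "tool_rot": TCP orientation; "wrist_force": force on the tool from outside, world axes, zero at the start; "ft_torque": the same for the moment, N m; "gripper_width": finger opening in m.
Only numpy, scipy, OpenCV 4.12 (cv2) and the standard library are available. Lean on these libraries where they do the work, as an engineer would, in place of code of your own. Each camera call takes 0.05 s, during which the arm holds its last target. There are 200 camera calls.

TASK

Lay the white pressing plate centred along the phone lying in its holder, then stand the steel weight in the middle of the plate; the bare steel must never touch the phone. Stand the copper screw cup on the bench midway between the phone and the blue parts bin, on the line joining their centres, and lay the black screwdriver on the bench to the left of the phone as the robot sees it, parallel to the phone's short edge, with a gap of about 3 cm between its handle and the holder, its middle level with the phone's middle and its blade pointing away from the robot. Let go of everything and leave the jar, the brush and the loose socket where they are.

Things in the scene. Friction and masses are not known exactly. Their poses are not given: they have to be found in the camera images.
- phone: FIXED. A black-screened phone (72 x 147 mm) lying face up on an aluminium holder 90 (x) x 166 (y) x 12 mm. Origin: centre of the holder's underside, on the bench (z = 0). The screen is level, 20 mm above the origin. Its y axis runs along the phone's length, towards the robot's left; its x axis across the phone, away from the robot. Turned at most 20 degrees.
- bin: FIXED. Open blue plastic parts bin full of screws, 90 (x) x 120 (y) x 50 mm high, standing on the bench behind the phone (beyond it from the robot) with its axes parallel to the phone's. Origin: centre of its underside.
- plate: LOOSE. White plastic pressing plate, a plain slab 120 (x) x 44 (y) x 12 (z) mm, 80 g, lying flat. Origin: centre of its underside; x along its length. The two ends are alike. It starts, like the other three things to be moved, on a blue rubber mat, 3 mm thick.
- weight: LOOSE. Turned steel weight, about 0.4 kg, 50 mm tall, upright: round base 44 mm across and 25 mm high, a neck 18 mm across, and on top a round knob 28 mm across between 37 and 50 mm above the origin, to grip it by. Origin: centre of its underside, z up.
- cup: LOOSE. Straight round copper-coloured cup with a few screws in it, 44 mm across, 38 mm tall, 3 mm wall, about 80 g, upright. Origin: centre of its underside, z up.
- driver: LOOSE. Screwdriver lying flat, 150 mm long in all, about 70 g: six-sided black handle 24 mm across flats (28 across corners) and 90 mm long (x from -75 to +15 mm, red end cap), then a steel blade 6 mm across and 60 mm long (x from +15 to +75 mm). Origin: at mid-length, on the underside, 12 mm below the axis; x points from the handle to the blade. The handle rests on a flat; its middle is at x = -30 mm.
- driver_tip (a point): The end of the screwdriver's blade, on its axis.
- jar: BYSTANDER, loose. Amber glass jar with a lid, 50 mm across, 60 mm tall. Origin: centre of its underside. To be left alone.
- brush: BYSTANDER, loose. Cleaning brush 160 mm long, lying flat. Origin near its middle, on the underside. To be left alone.
- socket: BYSTANDER, loose. Plain steel socket (short tube), 22 mm across, 30 mm tall, standing to the right of the phone. Origin: centre of its underside. To be left alone.
There are look-alikes about, which are no part of the job. Of the things that look like the plate, take the one that is farthest to the robot's left at the start.

How it is judged:
At the end, for the whole second after the job is handed in: Plate flat on screen, centred to 10 mm, aligned to 8 deg; weight upright on it, centred to 10 mm; cup upright on bench, within 115 mm of phone and bin centres, 30 mm sideways; driver left, 110-140 mm from phone centre, level to 20 mm, parallel to 11 deg, blade away; all released, at rest (horizontal distance between plate and phone below 0.01 m and z of plate in the frame of phone between 0.017 and 0.024 m and angle between the x axis of plate and the y axis of phone, either way round below 0.14 rad and angle between each of plate, weight's own z axis and vertical below 0.06 rad and horizontal distance between weight and plate below 0.01 m and z of weight in the frame of phone between 0.028 and 0.037 m and horizontal distance between cup and phone below 0.115 m and horizontal distance between cup and bin below 0.115 m and y of cup in the frame of phone between -0.03 and 0.03 m and y of cup in the frame of bin between -0.03 and 0.03 m and height (world z) of cup between -0.003 and 0.004 m and angle between cup's own z axis and vertical below 0.08 rad and x of driver in the frame of phone between -0.02 and 0.02 m and y of driver in the frame of phone between 0.11 and 0.14 m and angle between the x axis of driver and the x axis of phone, either way round below 0.2 rad and x of driver_tip in the frame of phone above 0.04 m and height (world z) of driver_tip below 0.03 m and linear speed of each of plate, weight, cup, driver below 0.02 m/s and angular speed of each of plate, weight, cup, driver below 0.2 rad/s and contact force between each of plate, weight, cup, driver and the fingers below 0.1 N); the robot touches nothing.
It fails at once if the steel weight touches the phone or its holder directly (contact force between weight and phone above 0.3 N).
It fails at once if the jar is disturbed (moved more than 20 mm) (distance of jar from where it was at the start of the episode above 0.02 m).
It fails at once if the brush is disturbed (moved more than 20 mm) (distance of brush from where it was at the start of the episode above 0.02 m).
It fails at once if the socket is disturbed (moved more than 20 mm) (distance of socket from where it was at the start of the episode above 0.02 m).
It also fails if it takes over 144 s, if anything falls off the work surface, if the arm or the gripper's body presses on something with over 40 N, if the wrist force passes 120 N, or if a joint passes its speed limit or range.

## Working session

There is one attempt and no reset: what is moved stays moved. The work goes in short steps, each a Python script; the robot and the scene stay as the last script left them, time stands still between calls to the robot, and variables do not carry over. Pictures are saved under pics/ and viewed, about 12 in all and at most 16, crops included, and the job is handed in when it is done.

```bash
ls; mkdir -p pics; python3 - <<'E'
from rig import env
import cv2
for n in ["top","side"]:
    s=env.snapshot(n); cv2.imwrite(f"pics/{n}0.png",s["img"][:,:,::-1])
    print(n,s["camera_matrix"].tolist(),s["R"].round(3).tolist(),s["t"].round(3).tolist())
    for q in ["phone","bin","plate","weight","cup","driver","jar","brush","socket"]:
        print(q,[(round(d["p"],2),list(map(int,d["rect"]))) for d in env.silhouettes(q,n)])
print(env.get_obs(), env.grip_point_offset)
E
```

```text
pics
top [[463.4658515171296, 0.0, 318.2830218857903], [0.0, 463.4658515171296, 198.1873376737156], [0.0, 0.0, 1.0]] [[-0.008, -1.0, 0.002], [-0.995, 0.008, -0.097], [0.097, -0.003, -0.995]] [0.023, 0.528, 1.137]
phone [(0.98, [373, 187, 70, 46])]
bin [(0.72, [370, 110, 58, 47]), (0.62, [177, 219, 58, 10])]
plate [(0.74, [179, 160, 50, 29]), (0.62, [316, 87, 30, 45])]
weight [(0.59, [263, 210, 21, 17]), (0.53, [220, 114, 24, 23])]
cup [(0.56, [263, 163, 18, 21])]
driver [(0.73, [184, 219, 55, 7]), (0.25, [220, 113, 23, 23]), (0.19, [370, 108, 57, 49])]
jar [(0.69, [221, 114, 23, 23])]
brush [(0.96, [219, 274, 64, 16])]
socket []
side [[436.01198458098736, 0.0, 319.18753251111383], [0.0, 436.01198458098736, 197.24688868242694], [0.0, 0.0, 1.0]] [[-0.977, -0.213, -0.01], [-0.108, 0.532, -0.84], [0.184, -0.819, -0.543]] [0.516, 0.085, 0.925]
phone [(0.64, [331, 146, 33, 35])]
bin [(0.68, [387, 242, 32, 64]), (0.64, [257, 139, 35, 37])]
plate [(0.97, [201, 186, 51, 17]), (0.73, [215, 276, 61, 54])]
weight [(0.83, [321, 220, 17, 29]), (0.28, [256, 142, 39, 32])]
cup [(0.66, [270, 220, 18,
[... 167 characters left out ...]
 13])]
{'time': 1.0, 'joints': array([-1.32828029e+00,  3.80571293e-01,  1.29738415e+00,  3.86819586e-06,
        1.46360850e+00, -2.15344816e-01]), 'joint_velocities': array([-2.73367072e-05,  2.47041457e-04,  9.58208238e-04,  5.88914371e-05,
       -4.03884100e-04,  8.46604957e-04]), 'effort': array([ 1.43966259e-03, -4.48326588e+01, -2.31465805e+01, -6.02468936e-05,
        6.69617748e-04,  7.57653822e-06]), 'position': array([ 0.24308933, -0.49334518,  0.23134318]), 'tool_rot': array([ 1.48860602,  1.57076736, -1.19512619]), 'wrist_force': array([ 0.52232465, -0.81628583,  0.93408975]), 'ft_torque': array([0.00178339, 0.0129896 , 0.00736185]), 'gripper_width': 0.08539571049417984} 0.0187
```

```bash
python3 - <<'E'
import cv2
i=cv2.imread("pics/top0.png")[70:310,150:470]
cv2.imwrite("pics/top0c.png",cv2.resize(i,(800,600),interpolation=cv2.INTER_CUBIC))
E
```

```text
(no output)
```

View pics/top0c.png

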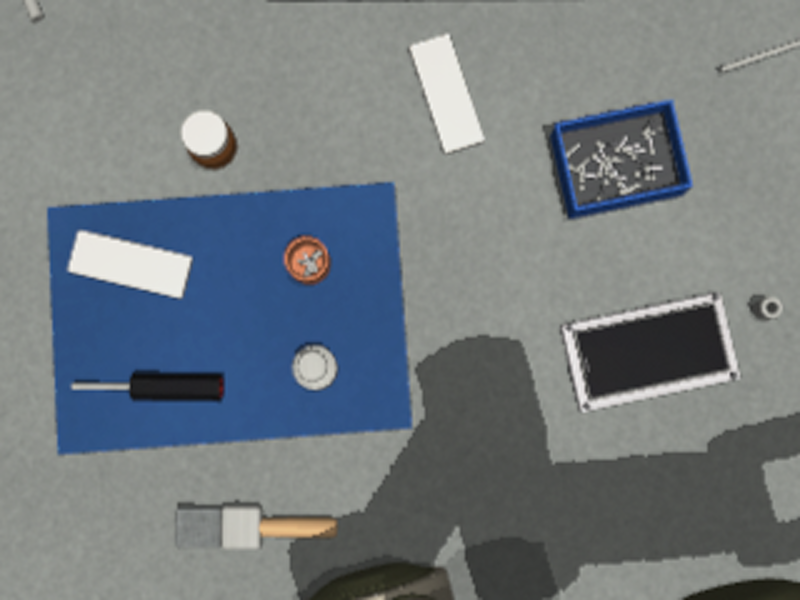

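View pics/side0.png

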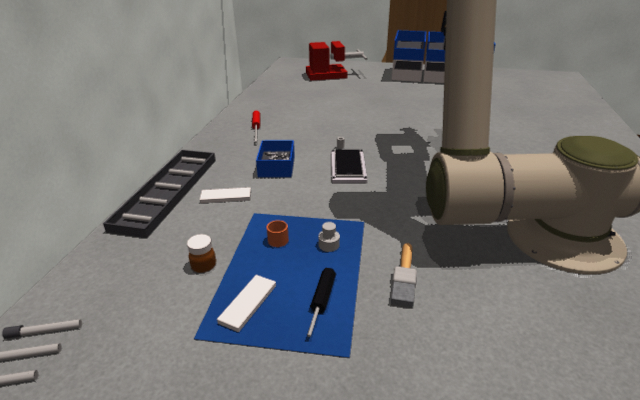

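```bash
cat > h.py <<'E'
import numpy as np, cv2
from rig import env
def cloud(s):
    K=s["camera_matrix"]; z=s["range_z"].astype(float); v,u=np.mgrid[:400,:640]
    c=np.stack([(u-K[0,2])/K[0,0]*z,(v-K[1,2])/K[1,1]*z,z],-1)
    return (c-s["t"])@s["R"]          # R^T (c-t)
def plane(s,px,h):
    K=s["camera_matrix"]; px=np.asarray(px,float).reshape(-1,2)
    d=np.c_[(px[:,0]-K[0,2])/K[0,0],(px[:,1]-K[1,2])/K[1,1],np.ones(len(px))]@s["R"]
    o=-s["R"].T@s["t"]; return o+d*((h-o[2])/d[:,2])[:,None]
def rect(P):
    "centre, (long,short), yaw of the long side, of points in m"
    c,(w,h),a=cv2.minAreaRect((P[:,:2]*1000).astype(np.float32)); a=np.radians(a)
    if w<h: w,h,a=h,w,a+np.pi/2
    a=(a+np.pi/2)%np.pi-np.pi/2
    return np.round(np.array(c)/1000,4),np.round([w/1000,h/1000],4),round(float(a),3)
def px(mask): v,u=np.nonzero(mask); return np.c_[u,v]
E
python3 - <<'E'
from h import *
s=env.snapshot("top"); C=cloud(s); img=s["img"].astype(int)
H={"phone":.012,"bin":.05,"plate":.015,"weight":.053,"cup":.041,"driver":.015,"jar":.06,"brush":.02}
for q,h in H.items():
    for d in env.silhouettes(q,"top")[:2]:
        m=d["pixels"]; z=C[...,2][m]; print(q,round(d["p"],2),d["rect"],"z%",np.percentile(z,[5,50,95]).round(3),*rect(plane(s,px(m),h)), "mean",plane(s,px(m),h).mean(0).round(4))
# top-surface measurements from depth in windows (u0,u1,v0,v1,zmin)
W={"plate":(172,235,155,195,.010),"phone":(365,452,180,240,.008),"bin":(362,432,105,162,.04),"cup":(257,287,157,190,.03),"weight":(257,292,203,232,.042),"weightall":(257,292,203,232,.012),"socket":(446,466,180,204,.02),"screen":(375,445,187,233,.017),"handle":(200,243,212,236,.016),"bladehandle":(174,243,212,236,.009)}
for q,(a,b,c,d,zm) in W.items():
    P=C[c:d,a:b].reshape(-1,3); P=P[P[:,2]>zm]
    print(q,len(P),*rect(P),P.mean(0).round(4),"zmax",np.percentile(P[:,2],90).round(4))
print("mat z",np.median(C[190:205,190:250,2]),"bench",np.median(C[245:255,300:310,2]))
E
```

```text
phone 0.77 [374.3, 185.7, 70.0, 50.0] z% [0.01  0.02  0.024] [ 0.4955 -0.2124] [0.1673 0.0893] -1.372 mean [ 0.4952 -0.2117  0.012 ]
bin 0.63 [369.0, 112.1, 59.2, 44.6] z% [0.013 0.02  0.051] [ 0.6857 -0.1808] [0.1288 0.0979] -1.367 mean [ 0.6854 -0.1804  0.05  ]
bin 0.21 [263.2, 165.6, 20.2, 21.1] z% [0.004 0.015 0.043] [0.587  0.1313] [0.0476 0.0419] 0.779 mean [0.5869 0.131  0.05  ]
plate 0.95 [175.9, 160.7, 54.3, 27.8] z% [0.003 0.015 0.019] [0.5895 0.3147] [0.1253 0.0488] 1.341 mean [0.5892 0.3158 0.015 ]
plate 0.82 [315.3, 87.3, 27.2, 46.1] z% [0.006 0.012 0.016] [ 0.7646 -0.0078] [0.1233 0.0468] 0.32 mean [ 0.7646 -0.0078  0.015 ]
weight 0.57 [267.2, 208.0, 18.1, 17.9] z% [0.014 0.031 0.055] [0.48   0.1241] [0.0416 0.039 ] 1.563 mean [0.4797 0.1241 0.053 ]
cup 0.58 [265.4, 163.7, 16.3, 22.2] z% [0.004 0.016 0.043] [0.5882 0.133 ] [0.0473 0.0422] 0.461 mean [0.5883 0.1321 0.041 ]
driver 0.78 [183.6, 222.3, 52.4, 5.7] z% [0.016 0.026 0.03 ] [0.4633 0.2922] [0.141  0.0251] 1.563 mean [0.4632 0.2678 0.015 ]
jar 0.55 [220.9, 114.9, 20.7, 23.1] z% [0.02  0.059 0.063] [0.7059 0.2293]
[... 515 characters left out ...]
] -0.845 [ 0.6785 -0.176   0.1004] zmax 0.0535
cup 88 [0.5894 0.1333] [0.0423 0.0423] 0.78 [0.5894 0.1336 0.0395] zmax 0.0438
weight 106 [0.4556 0.0778] [0.1359 0.0261] 1.078 [0.4811 0.1249 0.0635] zmax 0.0555
weightall 245 [0.4477 0.0888] [0.1418 0.0421] 0.824 [0.4804 0.1244 0.0438] zmax 0.0544
socket 56 [ 0.5378 -0.3308] [0.0204 0.0204] 0.725 [ 0.5381 -0.3305  0.0293] zmax 0.0331
screen 1580 [ 0.4792 -0.1322] [0.3265 0.0809] -1.4 [ 0.4953 -0.211   0.0283] zmax 0.0239
handle 384 [0.4506 0.1669] [0.2956 0.0349] 1.447 [0.4625 0.2615 0.0398] zmax 0.0295
bladehandle 462 [0.4612 0.1941] [0.3522 0.0491] 1.447 [0.4622 0.2684 0.0433] zmax 0.0292
mat z 0.00299449006886865 bench 5.282021484178067e-05
```

```bash
cat >> h.py <<'E'
def rpy(psi): return [np.pi/2-psi,np.pi/2,0.]   # tool down, jaws along world angle psi
E
python3 - <<'E'
from h import *
L=[cloud(env.snapshot("top")) for _ in range(3)]; s=env.snapshot("top"); L.append(cloud(s))
C=np.median([np.where(c[...,2:]>.5,np.nan,c) for c in L],0)
W={"plate":(172,235,155,195,.009,.03),"phone":(365,446,180,240,.007,.04),"bin":(362,432,105,162,.04,.06),"cup":(257,287,157,190,.03,.06),"knob":(257,292,203,232,.042,.07),"weightall":(257,292,203,232,.014,.07),"screen":(375,445,187,233,.0165,.022),"handle":(198,243,212,236,.016,.04),"driver":(174,243,212,236,.0095,.04)}
for q,(a,b,c,d,zm,zM) in W.items():
    P=C[c:d,a:b].reshape(-1,3); P=P[(P[:,2]>zm)&(P[:,2]<zM)]
    print(q,len(P),*rect(P),P.mean(0).round(4),"z",np.percentile(P[:,2],[10,50,90]).round(4))
im=s["img"].astype(int)
# colour checks
R,G,B=im[...,0],im[...,1],im[...,2]
def win(m,a,b,c,d): k=np.zeros_like(m);k[c:d,a:b]=m[c:d,a:b];return k
print("plate white",*rect(plane(s,px(win(R>150,172,235,155,195)),.015)))
print("handle dark",*rect(plane(s,px(win((B<60),190,245,212,236)),.015)))
print("blade+red",*rect(plane(s,px(win((R>90),174,245,212,236)),.015)))
print("screen",*rect(plane(s,px(win((R<50),375,445,187,233)),.02)))
for n,p,a in [("plate",(.589,.314),1.335+np.pi/2),("platepl",(.495,-.212),.199),("drv",(.463,.267),-.008),("drvpl",(.49,-.09),-1.372),("w",(.48,.124),0.2),("cup",(.589,.133),1.77),("cuppl",(.59,-.195),1.77)]:
    for k in (-np.pi,0,np.pi):
        q=env.ik([*p,.05],rpy(a+k)); print(n,k,None if q is None else np.round(q,2))
E
```

```text
plate 794 [0.5895 0.3158] [0.1201 0.0442] 1.331 [0.5891 0.315  0.0149] z [0.0133 0.0149 0.0165]
phone 2286 [ 0.4959 -0.2128] [0.1662 0.0898] -1.371 [ 0.4954 -0.211   0.0183] z [0.0119 0.02   0.022 ]
bin 333 [ 0.6899 -0.1835] [0.1207 0.0904] -1.369 [ 0.6918 -0.1853  0.0483] z [0.0423 0.0495 0.0517]
cup 89 [0.5892 0.1331] [0.0422 0.042 ] -0.807 [0.589  0.1335 0.0392] z [0.0348 0.0403 0.0422]
knob 105 [0.4815 0.1257] [0.0262 0.0261] -0.424 [0.4817 0.1259 0.053 ] z [0.0515 0.0531 0.0548]
weightall 242 [0.4814 0.1264] [0.0428 0.04  ] 1.556 [0.4806 0.1247 0.0392] z [0.0276 0.0305 0.054 ]
screen 1436 [ 0.496  -0.2126] [0.1564 0.085 ] -1.383 [ 0.4957 -0.2116  0.0203] z [0.0188 0.0204 0.0216]
handle 391 [0.463  0.2709] [0.1006 0.0252] 1.563 [0.4631 0.2649 0.0244] z [0.0183 0.0257 0.0283]
driver 444 [0.4632 0.2952] [0.1492 0.0252] 1.563 [0.4629 0.2725 0.0235] z [0.0174 0.0251 0.0282]
plate white [0.5899 0.3159] [0.1192 0.0439] 1.329
handle dark [0.4656 0.2671] [0.0909 0.0251] 1.563
blade+red [0.4658 0.2973] [0.1509 0.005 ] 1.563
screen [ 0.497  -0.2118] [0.1391 0.0638] -1.369
plate -3.14159265
[... 395 characters left out ...]
 0 [ 0.3   0.56  1.59 -0.    0.99  0.31]
drv 3.141592653589793 [ 0.3   0.56  1.59 -0.    0.99 -2.83]
drvpl -3.141592653589793 [-0.42  0.51  1.69  0.    0.94 -2.19]
drvpl 0 [-0.42  0.51  1.69  0.    0.94  0.95]
drvpl 3.141592653589793 [-0.42  0.51  1.69  0.    0.94 -2.19]
w -3.141592653589793 None
w 0 [ 0.01  0.51  1.7  -0.    0.93 -0.19]
w 3.141592653589793 None
cup -3.141592653589793 [ 0.03  0.65  1.39 -0.    1.1   1.4 ]
cup 0 [ 0.03  0.65  1.39 -0.    1.1  -1.74]
cup 3.141592653589793 [ 0.03  0.65  1.39 -0.    1.1   1.4 ]
cuppl -3.141592653589793 [-0.51  0.68  1.33  0.    1.13  0.86]
cuppl 0 [-0.51  0.68  1.33  0.    1.13 -2.28]
cuppl 3.141592653589793 [-0.51  0.68  1.33  0.    1.13  0.86]
```

```bash
cat >> h.py <<'E'
PH=np.array([.4960,-.2126]); YAW=.199; ex=np.array([np.cos(YAW),np.sin(YAW)]); ey=np.array([-ex[1],ex[0]])
def pick(xy,psi,z,pre,force,zup=.18):
    env.command_gripper(pre); env.move_to([*xy,zup],rpy(psi)); env.move_linear([*xy,z+.04],v=.2)
    hit=env.move_linear([*xy,z],v=.06,force_limit=8)
    env.command_gripper(0.0,grasp_force=force); o=env.get_obs()
    env.move_linear([*xy,zup],v=.15); w=env.get_obs()
    print("pick hit",hit,"width",round(o["gripper_width"],4),"->",round(w["gripper_width"],4),"z",o["position"][2].round(4),"t",w["time"],"F",w["wrist_force"].round(1))
    return o["position"][2]
def place(xy,psi,z,post,zup=.18):
    env.move_to([*xy,zup],rpy(psi)); env.move_linear([*xy,z+.03],v=.2)
    hit=env.move_linear([*xy,z],v=.03,force_limit=5); o=env.get_obs()
    env.command_gripper(post); env.pause(.2)
    env.move_linear([*xy,zup],v=.15)
    print("place hit",hit,"z",o["position"][2].round(4),o["position"][:2].round(4),"t",env.get_obs()["time"])
def look(name,cam="top",box=(150,470,70,310)):
    s=env.snapshot(cam); a,b,c,d=box
    cv2.imwrite(f"pics/{name}.png",cv2.resize(s["img"][c:d,a:b,::-1],(800,600),interpolation=cv2.INTER_CUBIC)); return s
E
python3 - <<'E'
from h import *
z=pick((.5895,.3155),1.330-np.pi/2,.005,.065,40)
look("plateheld","side",(160,480,120,360))
E
```

```text
pick hit False width 0.0426 -> 0.0426 z 0.0057 t 8.3667 F [-0.2  0.  -0.6]
```

View pics/plateheld.png

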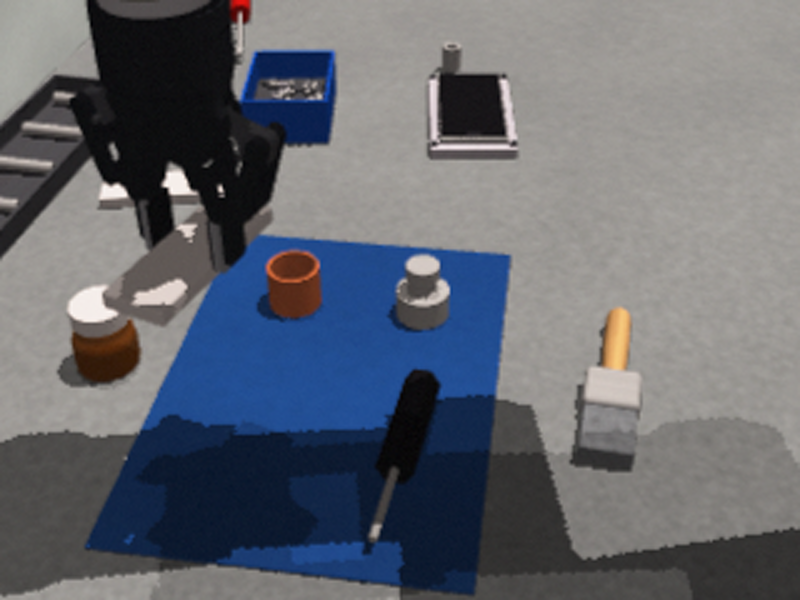

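The plate is held level between the fingers (crop pixel ~190,260). I'll place it next.

```bash
python3 - <<'E'
from h import *
place(PH,YAW,.0215,.062)
s=look("platedown","top",(300,500,90,240)); C=cloud(s)
P=C[180:240,365:446].reshape(-1,3); P=P[(P[:,2]>.027)&(P[:,2]<.045)]
print(len(P),*rect(P),np.median(P[:,2]))
print(env.get_obs()["position"])
E
```

```text
place hit True z 0.0227 [ 0.4959 -0.2125] t 13.775
273 [ 0.493  -0.2013] [0.0993 0.0438] -1.37 0.032643914321032336
[ 0.49569181 -0.21238475  0.1791197 ]
```

View pics/platedown.png

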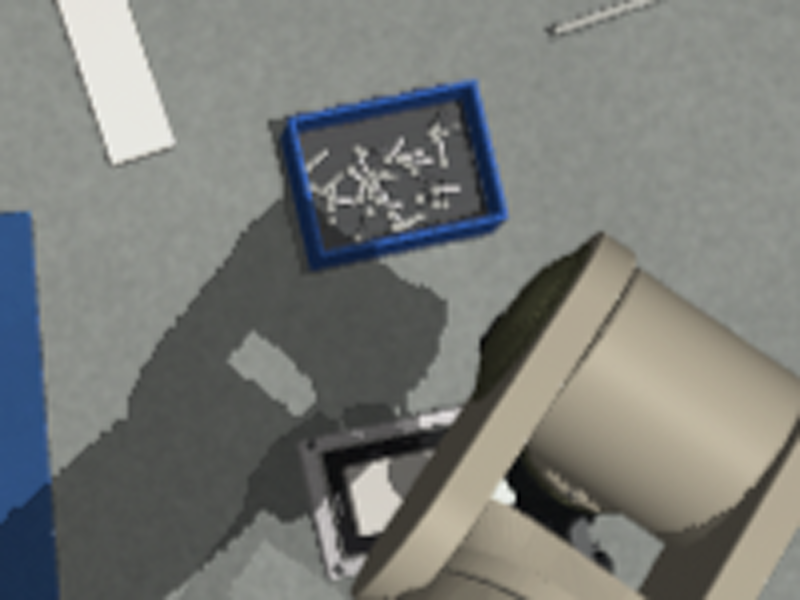

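The arm hides most of the plate (crop ~380,490), though what shows is aligned. I'll measure again once the weight has been picked up.

```bash
python3 - <<'E'
from h import *
z=pick((.4816,.1258),0.2,.037,.06,50)
s=look("weightheld","side",(160,480,120,360)); 
C=cloud(env.snapshot("top"))
P=C[180:240,365:446].reshape(-1,3); P=P[(P[:,2]>.027)&(P[:,2]<.04)]
print("plate",len(P),*rect(P),np.median(P[:,2]))
for n,a,b,c,d in [("socket",446,466,180,204)]:
    Q=C[c:d,a:b].reshape(-1,3);Q=Q[(Q[:,2]>.02)&(Q[:,2]<.05)];print(n,Q.mean(0))
E
```

```text
pick hit False width 0.0259 -> 0.0259 z 0.0375 t 18.3083 F [-0.3  0.5 -4.6]
plate 845 [ 0.4987 -0.217 ] [0.1329 0.0551] -1.431 0.03248985636508122
socket [ 0.53788446 -0.33063499  0.02886311]
```

View pics/weightheld.png

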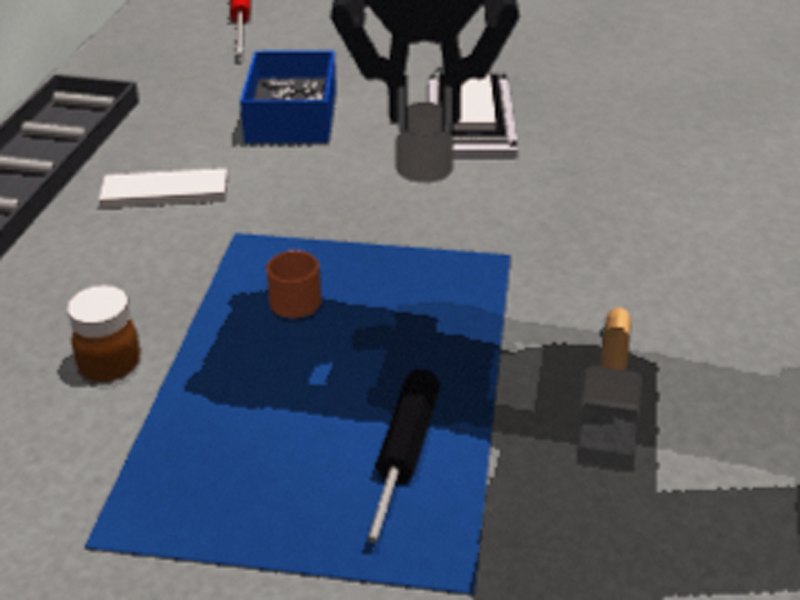

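The weight is held upright by its knob (crop ~425,140). Stray pixels spoil the plate fit, so I'll clean it up and then place the weight.

```bash
python3 - <<'E'
from h import *
s=env.snapshot("top"); C=cloud(s)
m=np.zeros((400,640),np.uint8); m[180:240,365:446]=((C[...,2]>.028)&(C[...,2]<.037))[180:240,365:446]
m=cv2.morphologyEx(m,cv2.MORPH_OPEN,np.ones((5,5),np.uint8))>0
r=rect(C[m]); print("plate",m.sum(),*r,C[m].mean(0).round(4))
c=C[m].mean(0)[:2]; rel=c-PH; print("rel phone frame",rel@ex,rel@ey)
if np.hypot(*rel)<.008 and 700<m.sum()<950:
    place((r[0]+c)/2 if np.hypot(*(r[0]-c))<.004 else c,YAW,.0375+.028,.045)
E
```

```text
plate 618 [ 0.4949 -0.2116] [0.118  0.0437] -1.369 [ 0.4929 -0.2097  0.0325]
rel phone frame -0.0024815322114953766 0.0034376523601286958
```

The fitted rectangle is the right size (118 x 44 mm) and its centre is 1.5 mm from the phone's. Only my pixel-count guard blocked the move, because the mask is partly holed. Placing at the rectangle's centre.

```bash
python3 - <<'E'
from h import *
place((.4952,-.2118),YAW,.0375+.0275,.045)
z=pick((.5892,.1331),YAW+np.pi/2-np.pi,.012,.07,25)
s=look("cupheld","side",(160,480,120,360)); C=cloud(env.snapshot("top"))
P=C[180:240,365:446].reshape(-1,3); P=P[(P[:,2]>.07)&(P[:,2]<.095)]
print("knob",len(P),*rect(P),P.mean(0).round(4))
E
```

```text
place hit True z 0.0665 [ 0.4952 -0.2117] t 22.6417
pick hit False width 0.0434 -> 0.0428 z 0.0126 t 28.1583 F [ 0.2  0.5 -0.7]
knob 115 [ 0.4945 -0.2105] [0.0269 0.0264] 1.283 [ 0.4943 -0.2099  0.0819]
```

View pics/cupheld.png

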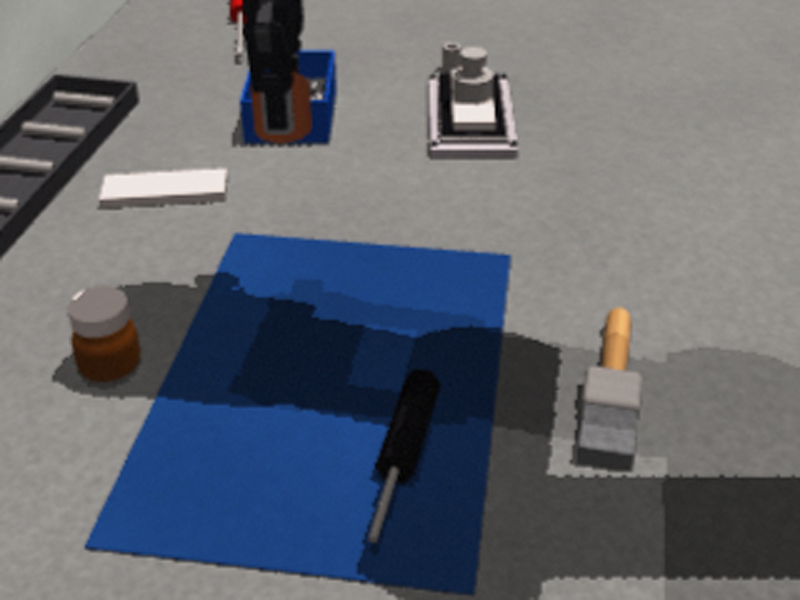

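The weight stands on the plate (crop ~472,75) and the cup is held (~280,105). Next I'll place the cup and pick up the driver.

```bash
python3 - <<'E'
from h import *
place((.593,-.198),YAW+np.pi/2-np.pi,.0085,.06)
z=pick((.4642,.268),-.008,.007,.05,40)
look("drvheld","side",(160,480,120,360))
C=cloud(env.snapshot("top"))
P=C[140:200,365:446].reshape(-1,3); P=P[(P[:,2]>.025)&(P[:,2]<.045)&(P[:,0]>.56)&(P[:,0]<.63)]
print("cup",len(P),*rect(P),P.mean(0).round(4))
E
```

```text
place hit True z 0.0096 [ 0.5928 -0.1979] t 33.0667
pick hit False width 0.0253 -> 0.0255 z 0.0076 t 38.3667 F [ 0.1 -0.1  0. ]
cup 100 [ 0.5922 -0.1991] [0.0423 0.042 ] 0.775 [ 0.5922 -0.1993  0.0362]
```

View pics/drvheld.png

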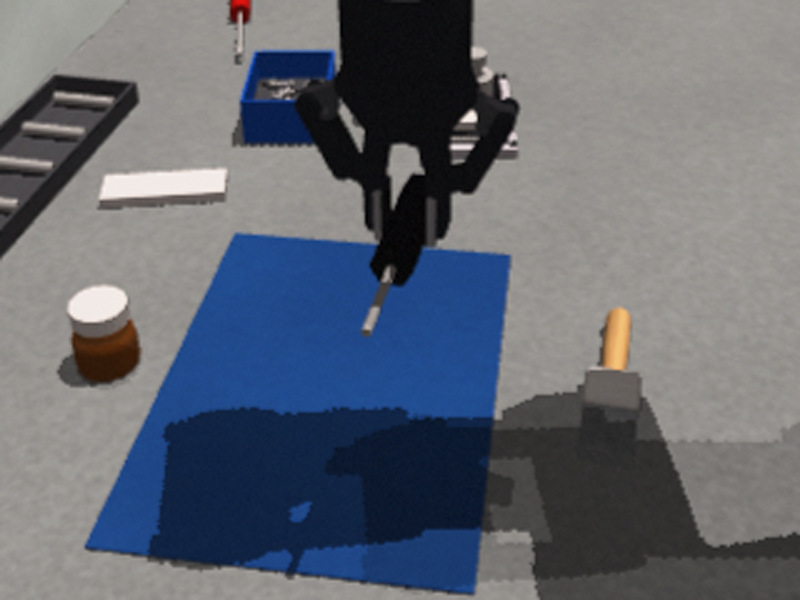

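```bash
python3 - <<'E'
from h import *
place(PH+.126*ey-.027*ex,YAW-np.pi/2,.0035,.042,zup=.2)
env.move_to([.40,.30,.3],rpy(-.0)); env.pause(.5)
s=look("fin","top"); s2=look("fin2","side",(160,480,100,340)); C=cloud(s)
ok=C[...,2]<.5
def m(a,b,c,d,lo,hi):
    P=C[c:d,a:b].reshape(-1,3); return P[(P[:,2]>lo)&(P[:,2]<hi)]
def rel(p): p=np.asarray(p)[:2]-PH; return np.round([p@ex,p@ey],4)
d=m(315,368,150,245,.0065,.04); print("driver",len(d),*(r:=rect(d)),rel(r[0]),"z",np.percentile(d[:,2],[50,95]))
for n,a in {"knob":(365,446,180,240,.07,.095),"cup":(365,446,140,190,.03,.045),"plate":(365,446,180,240,.029,.036),"wbase":(365,446,180,240,.052,.06)}.items():
    P=m(*a); r=rect(P); print(n,len(P),*r,rel(r[0]),np.median(P[:,2]))
print("t",env.get_obs()["time"])
E
```

```text
place hit True z 0.0046 [ 0.4445 -0.0944] t 43.6833
driver 353 [ 0.525  -0.0489] [0.2382 0.1103] 0.156 [0.0608 0.1547] z [0.02153087 0.02644144]
knob 115 [ 0.4946 -0.2102] [0.0275 0.0262] 1.17 [-0.0009  0.0026] 0.0823834945369933
cup 148 [ 0.6217 -0.1889] [0.1248 0.1008] -1.565 [ 0.1279 -0.0016] 0.03744663524017296
plate 514 [ 0.5149 -0.1757] [0.1823 0.1015] -1.342 [0.0258 0.0324] 0.032422394892596185
wbase 108 [ 0.4948 -0.2106] [0.0429 0.042 ] 0.713 [-0.0008  0.0022] 0.057404603569348275
t 45.8
```

View pics/fin.png

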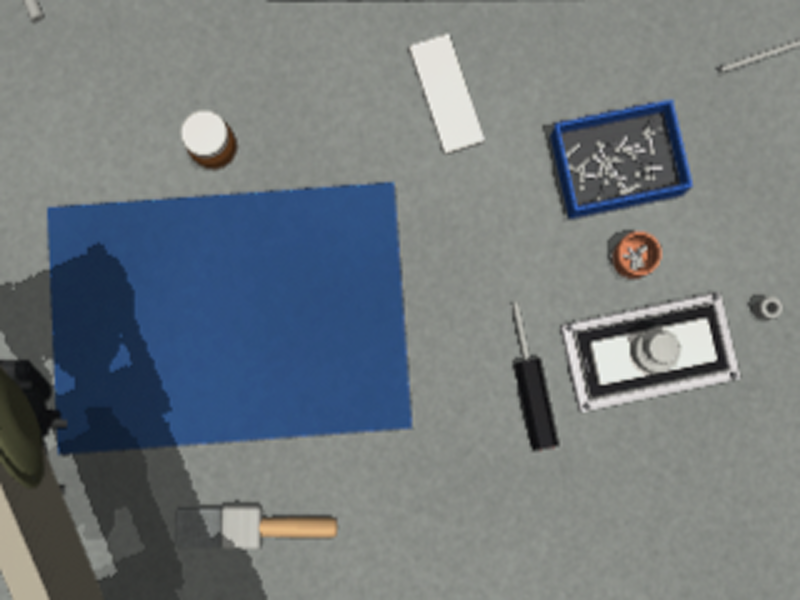

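View pics/fin2.png

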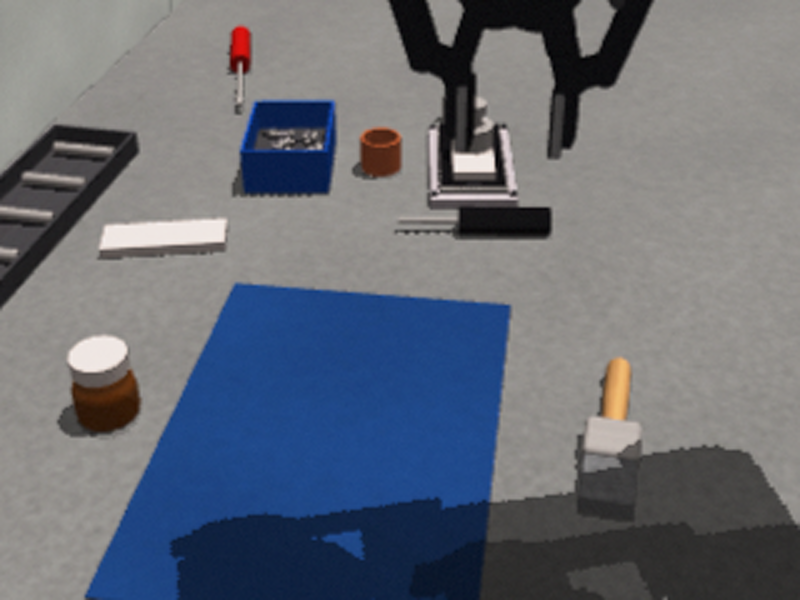

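Everything looks placed: plate and weight on the phone (crop ~658,350), cup at (637,254), and driver from (545,447) to its tip at (515,303), blade pointing away. I'll clean up the driver and plate measurements before handing in.

```bash
python3 - <<'E'
from h import *
s=env.snapshot("top"); C=cloud(s)
rel=lambda p:np.round([(p[:2]-PH)@ex,(p[:2]-PH)@ey],4)
e,t=plane(s,[[150+545/2.5,70+447/2.5],[150+515/2.5,70+302/2.5]],.014)
print("driver ends",rel(e),rel(t),"mid",rel((e+t)/2),"len",np.linalg.norm(t-e))
def comp(a,b,c,d,lo,hi,k=1):
    m=np.zeros((400,640),np.uint8); m[c:d,a:b]=((C[...,2]>lo)&(C[...,2]<hi))[c:d,a:b]
    n,l,st,_=cv2.connectedComponentsWithStats(cv2.morphologyEx(m,cv2.MORPH_OPEN,np.ones((k,k),np.uint8)))
    return C[l==1+st[1:,4].argmax()]
for n,a in {"handle":(350,376,205,255,.012,.04,3),"plate":(365,446,180,240,.028,.037,3),"cup":(385,418,158,183,.03,.045)}.items():
    P=comp(*a); r=rect(P); print(n,len(P),*r,rel(r[0]),"z",np.median(P[:,2]).round(4))
for q in ["jar","brush"]:
    for d in env.silhouettes(q,"top")[:1]: print(q,d["p"],d["rect"])
env.job_done()
E
```

```text
driver ends [-0.0721  0.125 ] [0.077  0.1233] mid [0.0024 0.1242] len 0.14913204051833306
handle 386 [ 0.4435 -0.0958] [0.0901 0.0276] 0.197 [-0.0284  0.1249] z 0.0228
plate 265 [ 0.4875 -0.1743] [0.0439 0.0439] -1.379 [-0.0008  0.0392] z 0.0322
cup 86 [ 0.5925 -0.1993] [0.0422 0.0416] 0.758 [ 0.0972 -0.006 ] z 0.0375
jar 0.55 [222.9, 114.8, 17.7, 21.7]
brush 0.63 [222.7, 271.9, 61.6, 16.5]
the job is handed in; nothing more can be done
```

The job is done and handed in, at about 46 s on the robot's clock. I placed the plate, weight, cup and driver, and released all four. I took the plate on the mat, which was the look-alike farthest to the robot's left.

Last checks, in the phone's frame where it applies:

| Thing | Measured | Allowed |
|---|---|---|
| Plate | about 1.5 mm off centre, aligned to under 1°, top at z ≈ 32 mm | 10 mm, 8° |
| Weight | about 2–3 mm off the phone's centre, standing upright on the plate | 10 mm from the plate's centre |
| Cup | 97 mm from the phone, about 6 mm sideways, upright between phone and bin | 115 mm, 30 mm |
| Driver | middle at x ≈ 2 mm, y ≈ 124 mm; handle within 0.1° and full length within about 1° of parallel; blade pointing away | ±20 mm, 110–140 mm, 11° |

- **Bystanders:** the jar and brush show at the same pixels as at the start. The socket was unmoved when measured after the plate went down, and it looks the same in the last picture.
- **Poor measurements:** some automatic rectangle fits failed. The first final fits of the driver and cup took in stray pixels, so I remeasured both.
- **Plate:** its last fit saw only the half of the plate on one side of the weight, and I did not get a full fit after the weight went on. The 1.5 mm figure is from just before. The visible half, 0.8 mm off the phone's long axis, and the final picture agree with it.

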